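# Lock the missing stop into the jogging tray

## Robot

A 7-joint arm with a two-finger parallel gripper is mounted at the origin on the work surface; the furniture and walls round the work are solid. World frame = base frame: x ahead of the robot, y to its left, z up, the work surface at z = 0. Lengths are in m, angles in degrees, forces in N, time in s.
With the tool pointing down it reaches from about 0.4 to 0.85 m from the base axis. Payload 6.9 kg.
Tool frame: the origin (TCP) lies midway between the tips of the shut fingers; the grasp point (between the pads) lies robot.pinch_z behind it (robot.pinch_z is the distance from the TCP to the grasp point, in m); z points along the fingers, y is the direction in which the jaws open and shut (so a half turn about z gives the same grasp; the last joint's range is limited). The gripper opens to 85 mm and grips with 20 to 120 N. Pads are 22 mm wide; open, the fingers measure 114 mm over their backs; the gripper's body (76 mm by 85 mm) begins 54 mm behind the grasp point. The pads swing forward as they close: fully open they stand 13 mm farther back than shut.
Start: joints at [-61.622, 29.078, -13.613, 85.955, 7.202, 65.827, -8.869], TCP at [0.238, 0.578, 0.231] pointing down, gripper open.
Joint ranges: [-176.47, 176.47], [-13.61, 117.27], [-81.72, 77.17], [0.22, 143.17], [-87.28, 267.28], [10, 112.55], [-165.47, 165.47]. Speed limits (degrees/s): [136.94, 136.94, 180, 180, 180, 180, 180].

## Interface

Orientations are given as [roll, pitch, yaw] about the fixed x, y, z axes, in that order (R = Rz(yaw) Ry(pitch) Rx(roll)).
In Python, from station import robot, hand, kinematics, sense, cams, order gives the robot as it stands. Calls block until the motion is done:
- robot.goto(position, orientation): joint-space move of the TCP to a pose.
- robot.move_linear(position, frame=None, rate=0.15): straight line of the TCP; frame=None keeps the orientation; rate is the mean speed in m/s.
- robot.goto_joints(angles): joint-space move.
- hand.grip(opening, f_grip=None): finger opening in m; f_grip is the grip in N (None keeps the last); returns when the fingers have stopped.
- robot.sleep(seconds).
- kinematics.solve_ik(position, orientation): joint angles nearest the present ones, or None.
- sense(): the state.
- cams.capture(name): name is "scene" or "top" or "wrist"; returns the picture (384x512x3 uint8, blue, green, red); there is no depth.
- cams.camera_info(name): a dict with "vfov" (degrees; the focal length in pixels is half the picture's height over the tangent of half this angle, whatever the lens; pixels are square), "cx", "cy" (the principal point, pixels), "eye" and "orientation" of the camera in the world. Camera axes: x right, y up, looking along -z (the intrinsics and any distortion apply to the point x, -y, -z); pixel columns grow to the right and rows downward; lengths in m; the calibration is good to about 2 mm. A picture is of the moment at which its call begins: read the wrist's pose just before it. camera_info takes no time and is no camera call; for the wrist camera it gives the pose at the moment of the call.
A pose or a line that the arm cannot do raises robot.MotionError and nothing moves.
- order.sign_off(): hands the job in, once; it reports no verdict.
Trained networks look in the newest picture that a camera, given by its name, has taken for a name from the list of things; names that differ only in an ending like _2 or _b are one class to them, and where a whole thing is asked for, a point or a joint stands for the part that bears it (a point fixed in the world has none). Each returns a list of dicts, best first, with "p" (0 to 1); they miss things now and then, are a little off and sometimes report something else, mostly with a low value. They report only what shows in the picture. A call takes as long as a camera call. They do not tell look-alikes from the thing itself.
- cams.find_in(name, camera): "position" ([column, row] in pixels, amid what is visible of it).
- cams.masks_of(name, camera): "mask" (384x512 bool, what is visible of it) and "position" ([column, row] in pixels, amid what is visible of it).
The state is a dict: "time_s": time; "joint_pos": joint angles; "qd": joint speeds; "effort": joint torques, N m; "eef_pos": TCP position; "ee_rot": TCP orientation; "wrist_force": force on the tool from outside, world axes, zero at the start; "ft_torque": the same for the moment, N m; "gripper_width": finger opening in m.
Only numpy, scipy, OpenCV 4.12 (cv2) and the standard library are available. Lean on these libraries where they do the work, as an engineer would, in place of code of your own. Each camera call takes 0.05 s, during which the arm holds its last target. There are 200 camera calls.

## Task

The sloping jogging tray has only one of its two quarter-turn stops. Take the shorter spare stop from the wooden block and fit it in the empty socket (these are adjustable, so feel for the slot): T-head down through the slot, press against the spring, a quarter turn clockwise, and let it spring up into its notch so that it stands locked and square to the plate like its neighbour. Leave the longer stop, the glue pot, the tape roll and the press weight where they are.

Things in the scene. Friction and masses are not known exactly. Their poses are not given: they have to be found in the camera images.
- stop_grip (a point): Shorter spare stop, to be fitted (144 mm long, 0.13-0.25 kg): aluminium post 26 mm thick with a flat black wing on top, 14 mm thick (x), 46 mm wide (y), 42 mm tall. This point: on the axis in the wing, 20 mm below its top, 124 mm above the stop's lower end. z points along the stop to the wing. It starts upright in either pocket of the block, hanging on its collar.
- stop_collar (a point): Centre of the underside of the short stop's steel collar (36 mm across, 8 mm thick), 98 mm below stop_grip on the axis. Same axes as stop_grip.
- stop_foot (a point): Centre of the lower end of the short stop's T-head, 26 mm below stop_collar. The T-head: a neck 14 mm thick and 14 mm long under the collar, then a crossbar 14 mm (x) by 44 mm (y) by 12 mm high, parallel to the wing. Same axes as stop_grip.
- long_stop_grip (a point): The longer spare stop in the other pocket, a bystander: same shape, 50 mm longer. The same point of it, 20 mm below the top of its wing, 148 mm above the underside of its collar.
- rack: Fixed parking block of light wood, 70 mm (x) by 190 mm (y) by 45 mm high, with two slot pockets 130 mm apart along y, each 17.6 mm (x) by 47.6 mm (y) and 32 mm deep; the stops' wings lie along its y. Origin: centre of its underside, z up.
- tray_plate: Fixed jogging tray: plate 260 mm wide (y) and 240 mm deep, sloping 30 degrees, its low edge (75 mm high) to the left and partly to the robot; 30 mm fence on its +y edge. Origin: on the plate's top, midway between the two sockets, 45 mm up from the low edge. x up the slope, y along the low edge (away from the robot), z square to the plate, outwards.
- seat_near (a point): Middle of the cut-out of the socket nearer the robot (tray_plate y = -65 mm), at the height of the flange's top; axes as tray_plate. A socket's steel flange, 68 mm (x) by 94 mm (y), 2 mm proud, has a slot 18.4 mm (x) by 48.4 mm (y) through its 8 mm. The socket is clamped up to 8 mm off this point along y (adjustable, different each time), so the slot must be felt or seen.
- seat_far (a point): The same for the socket farther from the robot (tray_plate y = +65 mm). Either may be the empty one. In a socket the crossbar turns only with the collar under 1.5 mm from the flange (contact ends the push), only clockwise seen from the wing, to an end stop just past 90 degrees. Let go, it springs up into a notch (+-0.1 rad): wing along x, collar 6 mm above the flange.
- spring_pad (a joint): Travel in m of the sprung brass pad, 25 mm across, 16 mm below the flange's top under the empty slot: 0 free, about 0.010 with the stop's collar pressed on the flange, 0.004 with the stop locked. It pushes the stop out with 5 N at 0, rising to 12.5 N at 0.010.
- fitted: The short stop already fitted and locked (fixed), same make as the one to fit; it shows which seat is taken. Origin: centre of its slot at the flange's top.
- glue_pot: Open plastic glue pot, 73 mm across, 81 mm high, a bystander. Origin: centre of its underside.
- press_weight: Grey block with a brass knob, 55x60 mm, 53 mm high, 0.82 kg, a bystander. Origin: centre of its underside.
- tape_roll: Roll of paper tape lying flat, 104 mm across, 25 mm high, a bystander. Origin: centre of its underside.
Mind the look-alikes: they are no part of the job. Leave any red look-alike of the part that bears stop_grip alone.

How it is judged (in metres and radians):
On the way:
1. the T-head is down through the slot of the empty socket, in line with the slot, and has begun to press the sprung pad (value of joint spring_pad above 0.001 m and z of stop_grip in the frame of tray_plate below 0.111 m and angle between the y axis of stop_grip and the y axis of tray_plate, either way round below 0.3 rad and x of stop_grip in the frame of tray_plate between -0.012 and 0.012 m and (y of stop_grip in the frame of tray_plate between -0.083 and -0.047 m or y of stop_grip in the frame of tray_plate between 0.047 and 0.083 m)), for 0.05 s.
At the end, for the whole second after the job is handed in: The short stop stands locked in the empty socket: the spring holds its T-head up in the notch (pad pressed in 2.5 to 5.5 mm, collar about 6 mm above the flange), its wing lies along the slope, across the slot, within 0.2 rad, its axis is square to the plate within 0.07 rad, and it is at rest (z of stop_grip in the frame of tray_plate between 0.1035 and 0.1085 m and angle between the y axis of stop_grip and the x axis of tray_plate, either way round below 0.2 rad and angle between the z axis of stop_grip and the z axis of tray_plate, either way round below 0.07 rad and x of stop_grip in the frame of tray_plate between -0.012 and 0.012 m and (y of stop_grip in the frame of tray_plate between -0.083 and -0.047 m or y of stop_grip in the frame of tray_plate between 0.047 and 0.083 m) and value of joint spring_pad between 0.0025 and 0.0055 m and linear speed of stop below 0.02 m/s); the robot touches nothing.
It fails at once if the longer stop is pulled out or displaced by more than 20 mm (distance of long_stop_grip from where it was at the start of the episode above 0.02 m).
It fails at once if the glue pot, the tape roll or the press weight is pushed more than 30 mm (distance of any of glue_pot, tape_roll, press_weight from where it was at the start of the episode above 0.03 m).
It also fails if it takes over 58 s, if anything falls off the work surface, if the arm or the gripper's body presses on something with over 40 N, if the wrist force passes 120 N, or if a joint passes its speed limit or range.

## Working session

There is one attempt and no reset: what is moved stays moved. The work goes in short steps, each a Python script; the robot and the scene stay as the last script left them, time stands still between calls to the robot, and variables do not carry over. Pictures are saved under pics/ and viewed, about 8 in all and at most 12, crops included, and the job is handed in when it is done.

```bash
ls; mkdir -p pics
python3 - <<'E'
from station import robot, hand, kinematics, sense, cams, order
import cv2,numpy as np
s=sense();print(s, robot.pinch_z)
ims=[]
for c in ["scene","top","wrist"]:
    im=cams.capture(c);cv2.imwrite(f"pics/{c}0.png",im);ims.append(im)
    print(c,cams.camera_info(c))
    for n in ["stop_grip","long_stop_grip","rack","tray_plate","seat_near","seat_far","fitted","glue_pot","press_weight","tape_roll"]:
        print(n,[(round(d["p"],2),np.round(d["position"]).tolist()) for d in cams.find_in(n,c)][:4])
cv2.imwrite("pics/st.png",cv2.resize(np.vstack([np.hstack(ims[:2])]),(1024,384)))
E
```

```text
pics
{'time_s': 0.0, 'joint_pos': array([-61.62129489,  29.12636879, -13.61021607,  86.0082981 ,
         7.19984825,  65.82788635,  -8.8682716 ]), 'qd': array([-0.07589445,  0.11323692, -0.06218424,  0.05188731,  0.02563466,
        0.00195767,  0.00385204]), 'effort': array([-1.47880106e-03, -6.20596504e+01, -2.18707860e+00, -2.49659228e+01,
        1.27891533e-02,  1.17993273e-02, -4.38220340e-06]), 'eef_pos': array([0.23736215, 0.57762427, 0.23042378]), 'ee_rot': array([-1.79896049e+02, -5.77657733e-04,  1.57668075e+02]), 'wrist_force': array([ 0.12586633, -0.65385012, -0.01841911]), 'ft_torque': array([0.00722991, 0.0600445 , 0.0035697 ]), 'gripper_width': 0.08528487137839373} 0.0187
scene {'vfov': 55.23449669588604, 'cx': 257.9793995303098, 'cy': 188.82108277090964, 'eye': array([ 0.12907098, -0.53188583,  0.75080024]), 'orientation': array([ 50.01419343,  -1.24897009, -34.40450448])}
stop_grip [(0.69, [256.0, 225.0]), (0.62, [222.0, 195.0])]
long_stop_grip [(0.57, [201.0, 162.0])]
rack [(0.67, [211.0, 207.0])]
tray_plate [(0.96, [358.0, 266.0])]
seat_near [(0.6, [356.0, 265.0]
[... 629 characters left out ...]
), (0.49, [150.0, 145.0])]
tray_plate [(0.82, [368.0, 177.0])]
seat_near [(0.73, [177.0, 213.0]), (0.58, [367.0, 174.0])]
seat_far [(0.64, [367.0, 174.0])]
fitted [(0.97, [318.0, 167.0])]
glue_pot [(0.69, [148.0, 144.0])]
press_weight [(0.58, [266.0, 143.0])]
tape_roll [(0.88, [264.0, 250.0]), (0.2, [177.0, 214.0])]
wrist {'vfov': 70.78289155425281, 'cx': 252.82826365872148, 'cy': 187.31539040322176, 'eye': array([0.16789585, 0.60580101, 0.37437079]), 'orientation': array([-1.73242644e+01, -4.20595262e-02,  6.76602718e+01])}
stop_grip []
long_stop_grip []
rack [(0.59, [95.0, 370.0])]
tray_plate []
seat_near []
seat_far []
fitted []
glue_pot []
press_weight []
tape_roll [(0.59, [4.0, 329.0])]
```

Run:
```python
import cv2,numpy as np
a=cv2.imread("pics/scene0.png");b=cv2.imread("pics/top0.png")
a=cv2.resize(a[90:390,110:510],(800,600),interpolation=cv2.INTER_CUBIC)
b=cv2.resize(b[80:305,120:420],(800,600),interpolation=cv2.INTER_CUBIC)
cv2.imwrite("pics/a1.png",a);cv2.imwrite("pics/b1.png",b)
```

```text
(no output)
```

View pics/a1.png

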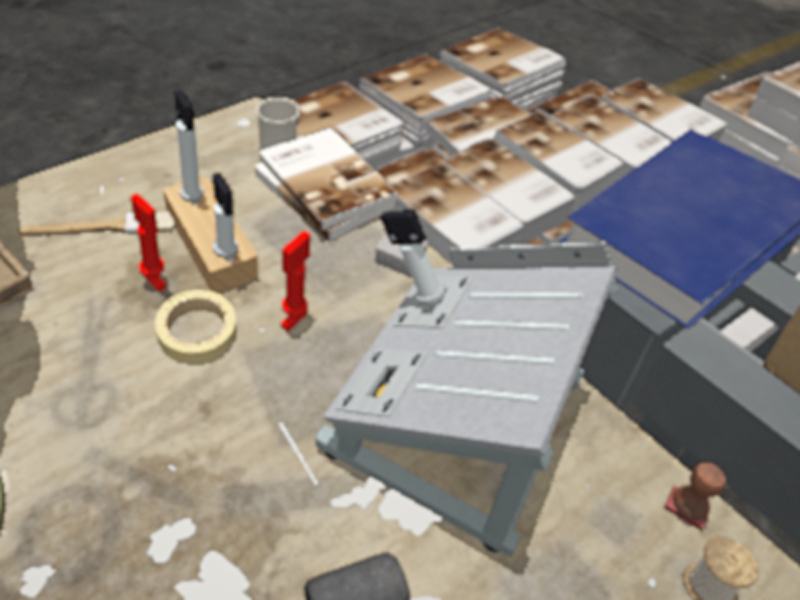

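View pics/b1.png

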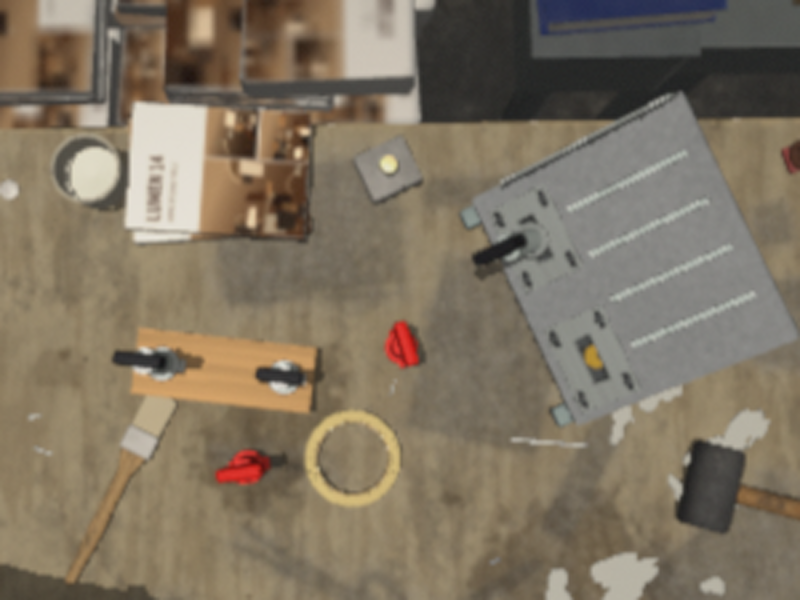

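Top view (px = crop/2.667 + (120, 80)) and scene view (px = crop/2 + (110, 90)) show these candidates:
- **Short stop, black wing, in the rack:** top (225, 221), scene (221, 187).
- **Long stop, black wing, in the rack:** top (172, 214), scene (201, 143).
- **Red look-alikes:** top (271, 208) and (212, 255), scene (257, 222) and (183, 210).
- **Fitted stop:** top (310, 172).

I choose the short black-winged one. The near socket is the empty one: the brass pad shows at top (342, 213), scene (302, 280).

```bash
cat > h.py <<'E'
from station import robot, hand, kinematics, sense, cams, order
import cv2,numpy as np
from scipy.spatial.transform import Rotation as R
from scipy.optimize import least_squares
eul=lambda M: R.from_matrix(M).as_euler('xyz',degrees=True)
mat=lambda e: R.from_euler('xyz',e,degrees=True).as_matrix()
def proj(P,ci):
    f=192/np.tan(np.radians(ci["vfov"]/2)); q=(np.atleast_2d(P)-ci["eye"])@mat(ci["orientation"])
    return np.c_[ci["cx"]+f*q[:,0]/-q[:,2], ci["cy"]-f*q[:,1]/-q[:,2]]
def ray(px,ci):
    f=192/np.tan(np.radians(ci["vfov"]/2))
    d=mat(ci["orientation"])@np.array([(px[0]-ci["cx"])/f,-(px[1]-ci["cy"])/f,-1]); return ci["eye"],d/np.linalg.norm(d)
def tri(obs):
    A=np.zeros((3,3));b=np.zeros(3)
    for px,ci in obs:
        o,d=ray(px,ci);M=np.eye(3)-np.outer(d,d);A+=M;b+=M@o
    X=np.linalg.solve(A,b); return X,[np.round(proj(X,ci)[0]-px,1) for px,ci in obs]
def toolR(z,y):
    "tool frame with z axis and y (jaw) axis"
    z=z/np.linalg.norm(z);y=y-z*(y@z);y=y/np.linalg.norm(y);return np.c_[np.cross(y,z),y,z]
def trayR(yaw):
    c,s=np.cos(np.radians(yaw)),np.sin(np.radians(yaw)) # yaw of tray x (horizontal)
    xh=np.array([c,s,0]);Z=np.array([0,0,1.]);a=np.radians(30)
    x=np.cos(a)*xh+np.sin(a)*Z;z=np.cos(a)*Z-np.sin(a)*xh
    return np.c_[x,np.cross(z,x),z]
def wcam():  # camera in tool frame
    s=sense();ci=cams.camera_info("wrist");T=mat(s["ee_rot"]);return T.T@(ci["eye"]-s["eef_pos"]),T.T@mat(ci["orientation"])
def view_pose(target,dirn,dist,roll_y):
    "TCP pose so wrist cam looks at target along dirn from dist; roll_y ~ tool y hint -> camera up hint"
    t,C=wcam(); z=-dirn/np.linalg.norm(dirn); up=roll_y-z*(roll_y@z); up/=np.linalg.norm(up)
    M=np.c_[np.cross(up,z),up,z]; T=M@C.T; eye=target+z*dist
    return eye-T@t, eul(T)
E
python3 - <<'E'
from h import *
S=cams.camera_info("scene");T=cams.camera_info("top")
g=tri([((221,187.5),S),((224.6,221),T)]);l=tri([((201,143),S),((167,214),T)])
slot=tri([((302,280),S),((342.4,213.5),T)])
# tray corners top/scene: low-near, high-near, high-far
c=lambda a,b:(tri([(np.array(a)/2+[110,90],S),(np.array(b)/2.6667+[120,80],T)]))
for n,v in dict(g=g,l=l,slot=slot,ln=c((331,415),(578,422)),hn=c((545,447),(797,337)),hf=c((612,268),(683,93))).items(): print(n,np.round(v[0],3),v[1])
# rack dir from corners at z=.045
def atz(px,z):
    o,d=ray(np.array(px)/2.6667+[120,80],T);return o+d*(z-o[2])/d[2]
for p in [(140,328),(318,348),(133,388),(311,412)]: print(np.round(atz(p,.045),3))
print(wcam())
for p in [(483,262),(540,239)]: print(np.round(atz(p,.2),3))
E
```

```text
g [0.476 0.124 0.135] [array([-0.4,  0. ]), array([ 0.2, -0.3])]
l [0.496 0.266 0.188] [array([-0.6,  0. ]), array([ 0.3, -0.6])]
slot [ 0.492 -0.196  0.091] [array([-0.2,  0. ]), array([ 0.1, -0.1])]
ln [ 0.426 -0.185  0.065] [array([-1.6,  0.1]), array([ 0.7, -1. ])]
hn [ 0.507 -0.373  0.188] [array([-2.1, -0. ]), array([ 1., -1.])]
hf [ 0.741 -0.27   0.188] [array([ 0.4, -0. ]), array([-0.2,  0.2])]
[0.529 0.277 0.045]
[0.505 0.087 0.045]
[0.466 0.284 0.045]
[0.438 0.096 0.045]
(array([ 0.07497224, -0.00085531, -0.14311577]), array([[-3.33132847e-06,  9.54644999e-01,  2.97746413e-01],
       [ 9.99999701e-01,  2.33608730e-04, -7.37816037e-04],
       [-7.73908551e-04,  2.97746321e-01, -9.54644714e-01]]))
[ 0.579 -0.073  0.2  ]
[ 0.6   -0.127  0.2  ]
```

Run:
```python
from h import *
ik=lambda p,M:kinematics.solve_ik(p,eul(M))
g=np.array([.476,.124,.143]);ry=np.radians(-8)
rx=np.array([np.cos(ry),np.sin(ry),0])
for s in (1,-1):
    M=toolR(np.array([0,0,-1.]),s*rx); q=ik(g+M[:,2]*robot.pinch_z,M);print("grasp",s,None if q is None else np.round(q))
Tr=trayR(-66.4);seat=np.array([.49,-.196,.099]);a=Tr[:,2]
for s in (1,-1):
  for ang in (0,-45,-97):
   for h in (.106,.2):
    M=toolR(-a,R.from_rotvec(np.radians(ang)*a).apply(s*Tr[:,0])); q=ik(seat+a*h+M[:,2]*robot.pinch_z,M);print("ins",s,ang,h,None if q is None else np.round(q))
for n,t,d,hs in (("rack",g,np.array([0,0,-1.]),.22),("rack2",g,np.array([.3,0,-1.]),.22),("tray",seat,-a,.25),("tray2",seat,-a+.35*Tr[:,1],.25)):
  for u in np.arange(0,360,45):
    p,e=view_pose(t,d,hs,R.from_euler('z',u,degrees=True).apply([1,0,0])); q=kinematics.solve_ik(p,e)
    print(n,u,None if q is None else np.round(q),np.round(p,2))
```

```text
grasp 1 [-25.  25.  11. 114.  -7.  41. -18.]
grasp -1 [  6.  27. -33. 114.  21.  45. 132.]
ins 1 0 0.106 [-31.  21.  36. 127.  35.  27. -95.]
ins 1 0 0.2 [-40.  11.  35. 121.  32.  45. -95.]
ins 1 -45 0.106 [ -27.   20.   30.  127.   39.   29. -144.]
ins 1 -45 0.2 [ -39.   11.   33.  121.   33.   45. -141.]
ins 1 -97 0.106 [ 13.  19. -23. 126.  57.  44. 143.]
ins 1 -97 0.2 [ 10.  10. -25. 121.  44.  54. 154.]
ins -1 0 0.106 [ -6.  18.   1. 126.  51.  37.  67.]
ins -1 0 0.2 [ -9.   9.  -2. 121.  40.  50.  76.]
ins -1 -45 0.106 [-15.  18.  13. 126.  47.  33.  27.]
ins -1 -45 0.2 [-20.   9.  10. 121.  38.  49.  33.]
ins -1 -97 0.106 [-23.  19.  25. 127.  42.  30. -20.]
ins -1 -97 0.2 [-30.  10.  22. 121.  36.  47. -16.]
rack 0 [ -47.   10.   27.  126.    3.   29. -113.] [0.45 0.12 0.2 ]
rack 45 [-21.  11.  16. 124. -25.  35. -32.] [0.46 0.1  0.2 ]
rack 90 [ -7.  19.   8. 111. -25.  53.  16.] [0.48 0.1  0.2 ]
rack 135 [ -4.  26.  -2.  98. -14.  68.  46.] [0.5 0.1 0.2]
rack 180 [ -5.  31. -14.  90.   2.  77.  71.] [0.5  0.12 0.2 ]
rack 225 [ -8.  31. -25.  92.  17.  78.  97.] [0.5  0.15 0
[... 834 characters left out ...]
.  49.  46.] [ 0.49 -0.17  0.19]
tray 180 [ -4.  27.  -1. 107.  32.  60.  64.] [ 0.5  -0.15  0.18]
tray 225 [ -5.  29. -11. 113.  48.  64.  81.] [ 0.49 -0.14  0.17]
tray 270 [ -4.  28. -22. 126.  66.  64.  99.] [ 0.47 -0.13  0.16]
tray 315 [  8.  24. -37. 142.  86.  60. 129.] [ 0.45 -0.14  0.16]
tray2 0 None [ 0.42 -0.17  0.16]
tray2 45 None [ 0.43 -0.19  0.17]
tray2 90 [ 44.  12. -14. 136. -65.  14.  93.] [ 0.44 -0.2   0.18]
tray2 135 [ -3.  13.  29. 125. -21.  25.  85.] [ 0.46 -0.19  0.19]
tray2 180 [ -4.  15.   9. 124.  33.  31.  69.] [ 0.47 -0.16  0.19]
tray2 225 [ -7.  17.  -3. 132.  66.  38.  66.] [ 0.46 -0.15  0.18]
tray2 270 None [ 0.45 -0.14  0.17]
tray2 315 None [ 0.43 -0.15  0.16]
```

Run:
```python
from h import *
g=np.array([.476,.124,.143])
s=sense();robot.move_linear(s["eef_pos"]+[0,0,.09],rate=.3);print(sense()["time_s"])
ry=np.radians(-8);u=-np.array([np.cos(ry),np.sin(ry),0])
p,e=view_pose(g,np.array([0,0,-1.]),.30,u)
robot.goto(p,e);print(sense()["time_s"],p)
robot.sleep(.15)
ci=cams.camera_info("wrist");im=cams.capture("wrist");cv2.imwrite("pics/w1.png",im)
import pickle;pickle.dump(ci,open("w1.pkl","wb"))
for n in ["stop_grip","long_stop_grip","rack"]:
    print(n,[(round(d["p"],2),np.round(d["position"],1).tolist()) for d in cams.find_in(n,"wrist")][:4])
print(proj(g,ci))
cv2.imwrite("pics/w1v.png",cv2.resize(im,(800,600),interpolation=cv2.INTER_CUBIC))
```

```text
2.1
4.0333 [0.50476916 0.12071018 0.2841118 ]
stop_grip [(0.87, [156.8, 222.6]), (0.67, [253.5, 189.1]), (0.58, [273.1, 112.0])]
long_stop_grip [(0.78, [373.8, 186.7])]
rack [(0.86, [293.5, 189.3]), (0.68, [375.6, 190.4])]
[[252.11445191 187.86166993]]
```

View pics/w1v.png

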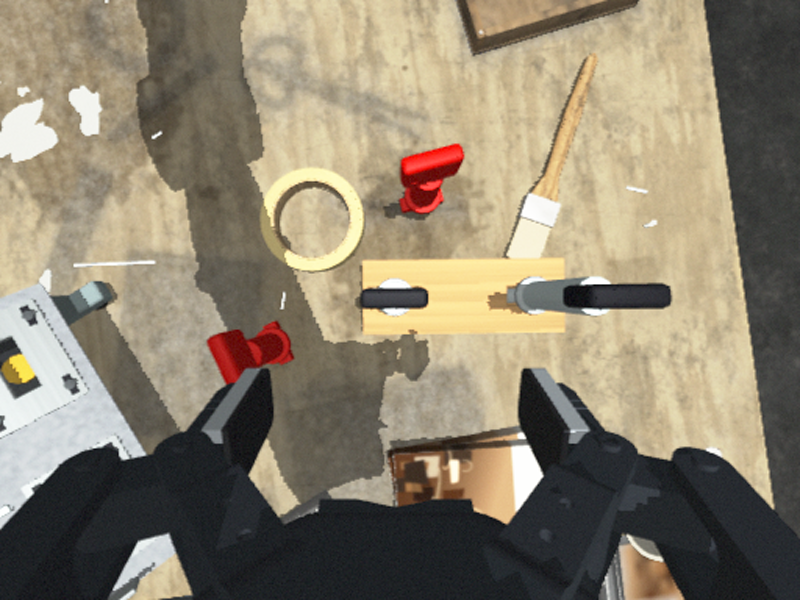

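Run:
```python
from h import *
import pickle
ci=pickle.load(open("w1.pkl","rb"));im=cv2.imread("pics/w1.png")
sub=(im.max(2)<70).astype(np.uint8);m=np.zeros_like(sub);m[175:208,222:282]=sub[175:208,222:282]
n,L,st,c=cv2.connectedComponentsWithStats(m);k=1+st[1:,4].argmax()
r=cv2.minAreaRect(np.argwhere(L==k)[:,::-1].astype(np.float32));print(st[k],c[k],r)
b=cv2.boxPoints(r)
def atz(px,z):
    o,d=ray(px,ci);return o+d*(z-o[2])/d[2]
w=atz(r[0],.158);print(w, [np.round(atz(p,.163),4) for p in b])
T=cams.camera_info("top");S=cams.camera_info("scene")
print(tri([(r[0],ci),((224.6,221),T),((221,187.5),S)]))
# rack edges via wood colour
hsv=cv2.cvtColor(im,cv2.COLOR_BGR2HSV)
for x in (270,300): # columns: rack edge rows
    print(x,[im[rr,x].tolist() for rr in (160,164,166,168,172)],[im[rr,x].tolist() for rr in (208,211,213,215)])
```

```text
[230 185  44  13 249] [250.71084337 191.06425703] ((251.5, 191.0), (12.0, 43.0), 90.0)
[0.4791646  0.12294365 0.158     ] [array([0.4699, 0.1017, 0.163 ]), array([0.476 , 0.1459, 0.163 ]), array([0.4883, 0.1442, 0.163 ]), array([0.4822, 0.1   , 0.163 ])]
(array([0.47727958, 0.1236346 , 0.13485037]), [array([ 0.5, -2. ]), array([ 0.3, -0.8]), array([ 0.1, -0. ])])
270 [[100, 130, 148], [104, 137, 150], [144, 213, 244], [159, 234, 253], [161, 232, 253]] [[145, 221, 249], [139, 210, 245], [151, 219, 247], [156, 197, 216]]
300 [[144, 181, 200], [148, 186, 203], [151, 228, 252], [165, 237, 254], [159, 230, 253]] [[145, 219, 249], [142, 213, 247], [157, 212, 234], [169, 206, 220]]
```

Run:
```python
from h import *
g=np.array([.4785,.1230,.143]);ry=np.radians(-8)
M=toolR(np.array([0,0,-1.]),-np.array([np.cos(ry),np.sin(ry),0]))
tcp=g+M[:,2]*robot.pinch_z
hand.grip(.045,f_grip=80)
robot.goto(tcp+[0,0,.08],eul(M));robot.move_linear(tcp,rate=.12)
s=sense();print(s["time_s"],s["eef_pos"]-tcp,s["wrist_force"])
hand.grip(0,f_grip=80);s=sense();print(s["time_s"],s["gripper_width"],s["wrist_force"],s["eef_pos"]-tcp)
robot.move_linear(tcp+[0,0,.14],rate=.15);robot.sleep(.1)
s=sense();print(s["time_s"],s["gripper_width"],s["wrist_force"],s["eef_pos"],s["joint_pos"])
cv2.imwrite("pics/s2.png",np.vstack([cv2.resize(cams.capture("scene")[60:300,140:460],(640,480))]))
```

```text
6.85 [0.00037857 0.00026197 0.00042077] [ 0.59972187  0.06399532 -0.47642523]
7.2333 0.013438805182050779 [-0.49576227  0.07612115  5.06890558] [4.98971736e-04 1.00840259e-05 6.61241939e-04]
8.4167 0.0131646757890612 [ 0.08660527 -0.40578618 -1.26708296] [0.47797416 0.12280139 0.26329062] [  2.54319265  16.8090727  -26.45261665 101.91751937   8.2647331
  63.30343447 145.33144046]
```

View pics/s2.png

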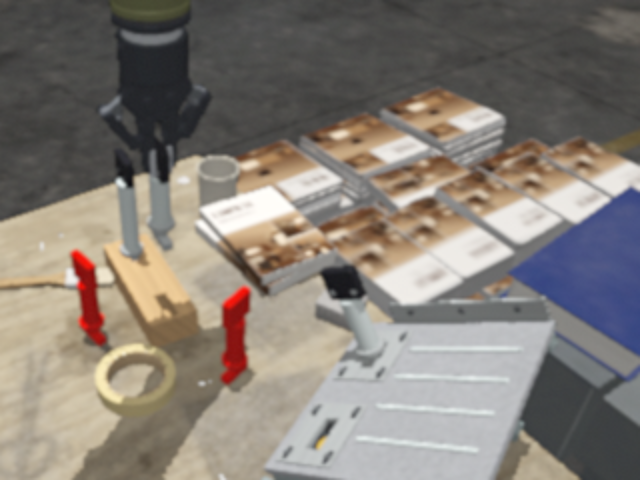

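```bash
cat > look.py <<'E'
from h import *
import pickle,sys
Tr=trayR(-66.4);seat=np.array([.49,-.196,.099]);a=Tr[:,2]
def look(name,d,dist,up=np.array([-1.,0,0])):
    p,e=view_pose(seat,d,dist,up);print(p,np.round(kinematics.solve_ik(p,e)))
    robot.goto(p,e);robot.sleep(.2)
    ci=cams.camera_info("wrist");im=cams.capture("wrist");cv2.imwrite(f"pics/{name}.png",im);pickle.dump(ci,open(name+".pkl","wb"));return im,ci
E
python3 - <<'E'
from look import *
s=sense();robot.move_linear(s["eef_pos"]+[0,0,.05],rate=.2)
im,ci=look("t1",-a,.40);print(sense()["time_s"])
for n in ["seat_near","spring_pad","fitted","tray_plate"]:
    print(n,[(round(d["p"],2),np.round(d["position"],1).tolist()) for d in cams.find_in(n,"wrist")][:4])
print(proj(seat,ci))
cv2.imwrite("pics/t1v.png",cv2.resize(im,(800,600),interpolation=cv2.INTER_CUBIC))
E
```

```text
[ 0.47204544 -0.08216625  0.31237126] [-6. 17. -8. 99. 28. 79. 65.]
10.3917
seat_near []
spring_pad []
fitted [(0.63, [299.7, 251.1])]
tray_plate [(0.9, [193.8, 215.2])]
[[252.60508688 186.23334139]]
```

View pics/t1v.png

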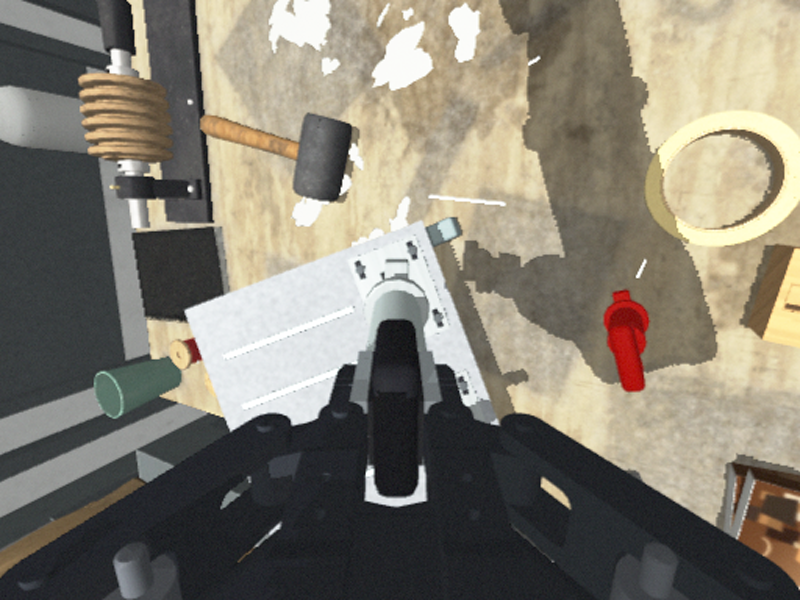

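Run:
```python
import look
from look import *
s0=look.seat.copy()
look.seat=s0+Tr[:,0]*.10
im,ci=look.look("t2",-a,.40,-Tr[:,0]);s=sense();print(s["time_s"])
print(proj(s0,ci))
T=mat(s["ee_rot"]);foot=s["eef_pos"]-T[:,2]*robot.pinch_z+T[:,2]*.124
print("foot corners",proj([foot+T[:,0]*i*.022+T[:,1]*j*.007 for i in(-1,1) for j in (-1,1)],ci).round(1))
x0,y0=150,70;cr=im[y0:y0+150,x0:x0+200]
cv2.imwrite("pics/t2v.png",cv2.resize(cr,(800,600),interpolation=cv2.INTER_CUBIC))
```

```text
Traceback (most recent call last):
AttributeError: 'function' object has no attribute 'seat'
```

```bash
sed -i 's/def look(name,d,dist,up=np.array(\[-1.,0,0\])):/def look(name,d,dist,up=np.array([-1.,0,0]),seat=seat):/' look.py
python3 - <<'E'
from look import *
s0=seat
im,ci=look("t2",-a,.40,-Tr[:,0],s0+Tr[:,0]*.10);s=sense();print(s["time_s"])
print(proj(s0,ci))
T=mat(s["ee_rot"]);foot=s["eef_pos"]-T[:,2]*robot.pinch_z+T[:,2]*.124
print("foot corners",proj([foot+T[:,0]*i*.022+T[:,1]*j*.007 for i in(-1,1) for j in (-1,1)],ci).round(1))
x0,y0=150,70;cr=im[y0:y0+150,x0:x0+200]
cv2.imwrite("pics/t2v.png",cv2.resize(cr,(800,600),interpolation=cv2.INTER_CUBIC))
E
```

```text
[ 0.48764103 -0.18760646  0.37284499] [ 7. 10.  5. 94. 10. 69. 33.]
11.4417
[[251.50276689 120.77209584]]
foot corners [[245.4 206.3]
 [259.6 206.3]
 [245.  162.3]
 [260.  162.3]]
```

View pics/t2v.png

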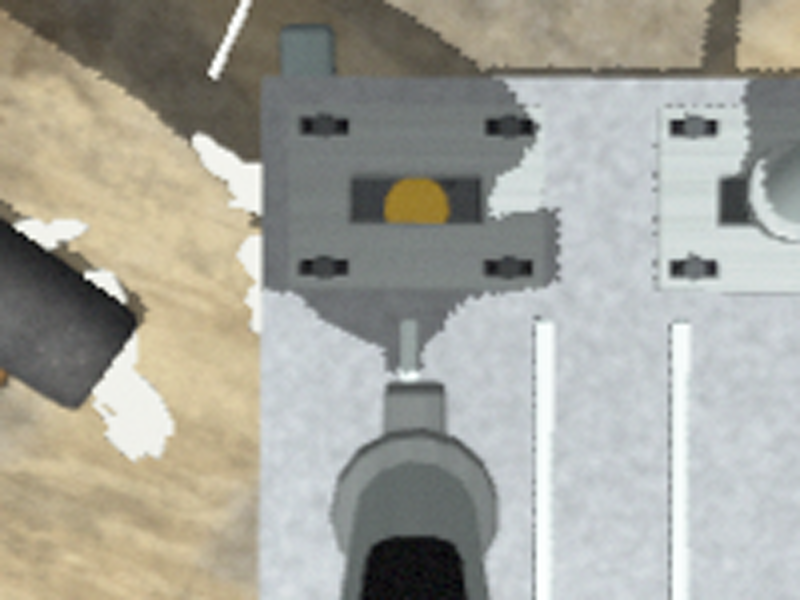

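Run:
```python
from look import *
ci=pickle.load(open("t2.pkl","rb"));s=sense();T=mat(s["ee_rot"]);g=s["eef_pos"]-T[:,2]*robot.pinch_z
px=lambda c:np.array(c)/4+[150-.375,70-.375]
th=np.linspace(0,2*np.pi,181)
def model(v):
    dx,dy,dz,rx,ry=v;Q=T@R.from_rotvec([rx,ry,0]).as_matrix();o=g+T@[dx,dy,dz]
    P=lambda l:proj(o+np.array(l)@Q.T,ci)
    f=P([[.022,.007,.124],[.022,-.007,.124]]);f=f[f[:,0].argsort()]
    c=np.vstack([P(np.c_[.018*np.cos(th),.018*np.sin(th),0*th+z]) for z in (.09,.098)])
    return np.r_[f.ravel(),c[:,0].min(),c[:,0].max(),c[:,1].min()]
obs=np.r_[px((386,382)),px((446,382)),px((331,0))[0],px((497,0))[0],px((0,430))[1]]
print(np.round(model(np.zeros(5))-obs,2))
r=least_squares(lambda v:np.r_[model(v)-obs,np.array(v)/[.004,.003,.004,.03,.03]],np.zeros(5))
print(np.round(r.x,4),np.round(model(r.x)-obs,2))
# slot
o,d=ray(px((416.5,200.5)),ci);n=seat
t=((n-o)@a)/(d@a);S=o+d*t;print("slot",S,(S-seat)@Tr)
top=cams.camera_info("top");sc=cams.camera_info("scene");print("slot in top/scene",proj(S,top),proj(S,sc))
# low edge direction + left corner
for q in [(262,76),(800,73)]:
    o,d=ray(px(q),ci);t=((n-.002*a-o)@a)/(d@a);print("edge",(o+d*t),((o+d*t)-seat)@Tr)
```

```text
[-1.1  -2.8  -1.12 -2.81 -1.32  0.12 -3.76]
[-0.0027 -0.0001  0.0007 -0.0084 -0.0026] [-0.1   0.23 -0.21  0.25 -0.44  0.72 -0.56]
slot [ 0.49251282 -0.19345741  0.09823563] [-1.52873668e-03  3.32058103e-03 -3.65376132e-17]
slot in top/scene [[342.14188664 213.08442832]] [[301.71567848 276.99646331]]
edge [ 0.42392311 -0.1804844   0.07320876] [-0.04811837 -0.05433874 -0.002     ]
edge [ 0.60668503 -0.0987179   0.07219308] [-0.05014974  0.1458726  -0.002     ]
```

```bash
cat > ins.py <<'E'
from h import *
import pickle
Tr=trayR(-65.8);a=Tr[:,2];S=np.array([.4925,-.1935,.0992])
def pose(ang,gap,dx=0,dy=0,off=(0,0,0),yaw=0):
    """TCP pose: foot `gap` above flange, at slot + (dx,dy) tray; ang=turn(deg, + = clockwise); off = stop offset in tool frame"""
    M=toolR(-a,R.from_rotvec(np.radians(-ang)*a).apply(-Tr[:,0]))
    gp=S+Tr@[dx,dy,gap+.124]-M@np.array(off); return gp+M[:,2]*robot.pinch_z,eul(M)
def f():
    s=sense();return s["time_s"],np.round(Tr.T@s["wrist_force"],1),np.round(Tr.T@s["ft_torque"],2),np.round(Tr.T@(s["eef_pos"]-S)-[0,0,.124-robot.pinch_z],4)
E
python3 - <<'E'
from ins import *
off=(-.00135,0,0)
p,e=pose(0,.07,-.00135,0,off);robot.goto(p,e)
p,e=pose(0,.010,-.00135,0,off);robot.move_linear(p,rate=.12);robot.sleep(.2)
s=sense();print(f(),s["joint_pos"].round(),s["eef_pos"]-p)
ci=cams.camera_info("wrist");im=cams.capture("wrist");cv2.imwrite("pics/t3.png",im);pickle.dump(ci,open("t3.pkl","wb"))
print("slot corners",proj([S+Tr@[i*.0092,j*.0242,0] for i in(-1,1) for j in (-1,1)],ci).round(1).tolist())
T=mat(s["ee_rot"]);g=s["eef_pos"]-T[:,2]*robot.pinch_z
print("foot end",proj([g+T@[.022,j*.007,.124] for j in (-1,1)],ci).round(1).tolist())
cv2.imwrite("pics/t3v.png",cv2.resize(im[90:240,155:355],(800,600),interpolation=cv2.INTER_CUBIC))
E
```

```text
(13.0167, array([-1. ,  0.7, -1.2]), array([ 0.05,  0.81, -0.02]), array([-0.0011, -0.0009,  0.0107])) [ -2.  15.  -6. 125.  49.  42.  69.] [0.00040614 0.00029883 0.00070923]
slot corners [[262.7, 159.4], [262.2, 206.0], [243.7, 159.5], [244.3, 206.0]]
foot end [[246.8, 163.3], [261.8, 163.3]]
```

View pics/t3v.png

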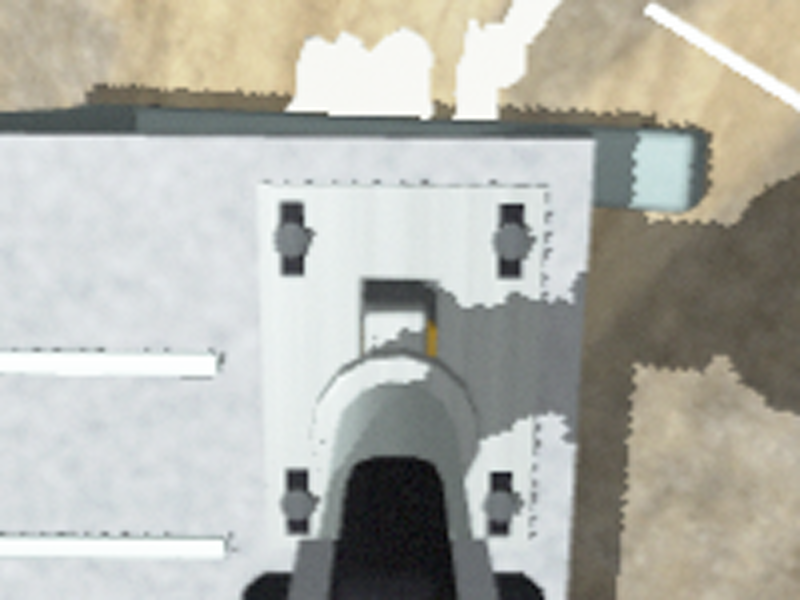

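Run:
```python
from ins import *
off=(-.003,0,0);F0=f()[1]
for gap in (.010,.004,.001,-.002,-.005,-.009,-.013,-.017,-.020):
    p,e=pose(0,gap,-.002,.0005,off);robot.move_linear(p,frame=e,rate=.06)
    r=f();print(gap,*r)
    if abs((r[1]-F0)[2])>(7 if gap>-.015 else 15) or np.linalg.norm((r[1]-F0)[:2])>9: print("stop");break
```

```text
0.01 13.3167 [-1.9  0.  -2. ] [-0.05  0.76 -0.01] [-0.002  -0.0026  0.0102]
0.004 13.5667 [ 0.1 -1.1 -2.7] [0.02 0.75 0.01] [-0.0021 -0.0028  0.0035]
0.001 13.8167 [-1.6  1.  -1.9] [-0.03  0.77 -0.01] [-0.0021 -0.0027  0.0008]
-0.002 14.0667 [-1.8 -0.1 -1.1] [-0.02  0.79 -0.01] [-0.0021 -0.0026 -0.0022]
-0.005 14.3167 [-1.2  0.3 -2.6] [0.03 0.75 0.03] [-0.002  -0.0026 -0.0052]
-0.009 14.5667 [-0.7 -0.5 -1.4] [-0.01  0.76 -0.02] [-0.002  -0.0027 -0.0092]
-0.013 14.8167 [-1.1  0.1 -1.4] [0.   0.83 0.  ] [-0.0021 -0.0027 -0.0132]
-0.017 15.0667 [-1.4 -0.7  5.4] [-0.27  0.83 -0.05] [-0.002  -0.0023 -0.0168]
-0.02 15.3167 [-1.3 -0.9  6.9] [-0.43  0.87  0.03] [-0.002  -0.0022 -0.0197]
```

Run:
```python
from ins import *
off=(-.003,0,0);F0=np.array([-1.3,0,-1.5])
for gap in (-.023,-.025,-.026,-.0265,-.027,-.0275,-.028,-.0285,-.029):
    p,e=pose(0,gap,-.002,.0005,off);robot.move_linear(p,frame=e,rate=.03)
    r=f();print(gap,*r)
    if (r[1]-F0)[2]>19 or np.linalg.norm((r[1]-F0)[:2])>12: print("stop");break
print(sense()["gripper_width"])
```

```text
-0.023 15.5667 [-1.8 -1.5  9.6] [-0.45  0.89 -0.01] [-0.002  -0.0022 -0.0226]
-0.025 15.8167 [-2.  -2.9 20.6] [-1.17  1.   -0.02] [-0.0021 -0.002  -0.0238]
stop
0.013332184346972975
```

Run:
```python
from ins import *
off=(-.0022,0,0);g=-.0247
for ang in (10,20,35,50,65,80,90,94):
    p,e=pose(ang,g,-.002,-.0003,off);robot.move_linear(p,frame=e,rate=.03)
    r=f();s=sense();M=mat(s["ee_rot"])
    act=np.degrees(np.arctan2((Tr.T@M[:,1])[1],-(Tr.T@M[:,1])[0]));print(ang,round(act,1),*r)
    fz=r[1][2]
    if abs(r[2][2])>1.2 or fz>33 or np.linalg.norm(r[1][:2])>16: print("stop");break
    if fz<15: g-=.0004
    if fz>25: g+=.0004
print(s["gripper_width"],s["joint_pos"].round())
```

```text
10 10.0 16.1417 [-1.3 -0.9 12.9] [-0.43  0.72 -0.07] [-0.0022 -0.0015 -0.0237]
20 20.0 16.4667 [-0.2 -1.4 17.6] [-0.51  0.5  -0.06] [-0.0023 -0.0009 -0.0238]
35 35.0 16.875 [ 0.8 -1.8 18.1] [-0.42  0.29 -0.02] [-0.0025 -0.0005 -0.0238]
50 50.0 17.2833 [ 1.7 -0.7 18.5] [-0.42  0.09 -0.04] [-0.0028 -0.0001 -0.0238]
65 65.0 17.6917 [ 1.9 -1.7 19. ] [-0.48  0.2  -0.08] [-0.0031  0.0003 -0.0238]
80 80.0 18.1 [ 1.  -1.6 20.4] [-0.55  0.17 -0.12] [-0.0033  0.0008 -0.0238]
90 90.0 18.425 [ 1.  -1.8 21.5] [-0.75  0.36 -0.12] [-0.0035  0.001  -0.0238]
94 94.0 18.675 [-0.5 -3.8 25.5] [-1.38  0.68  0.07] [-0.0038  0.0003 -0.0238]
0.012721420706070373 [-16.  19.  15. 127.  48.  32. -23.]
```

Run:
```python
from ins import *
off=(-.0022,0,0)
for ang,g in ((90.5,-.0247),(90.5,-.0225),(90.5,-.020),(90.5,-.0178),(90.5,-.0173),(90.5,-.0168),(90.5,-.0163)):
    p,e=pose(ang,g,-.002,-.0003,off);robot.move_linear(p,frame=e,rate=.02)
    r=f();print(ang,g,*r)
    if r[1][2]<-3: print("locked");break
cv2.imwrite("pics/s4.png",cv2.resize(cams.capture("scene")[140:320,230:440],(700,600),interpolation=cv2.INTER_CUBIC))
```

```text
90.5 -0.0247 18.925 [ 0.4 -2.9 16.6] [-0.83  0.64  0.12] [-0.0039  0.0003 -0.0238]
90.5 -0.0225 19.1833 [-0.4 -1.2  9.6] [-0.38  0.62  0.11] [-0.0039  0.0002 -0.0219]
90.5 -0.02 19.4583 [ 0.1 -1.3  7.3] [-0.27  0.55  0.02] [-0.0039  0.0002 -0.0195]
90.5 -0.0178 19.7167 [1.1 1.  0.6] [0.14 0.36 0.07] [-0.0039  0.0001 -0.0177]
90.5 -0.0173 19.9667 [ 0.9  2.8 -8.9] [0.7  0.22 0.11] [-0.0039 -0.0001 -0.0177]
locked
```

Run:
```python
from ins import *
off=(-.0022,0,0)
p,e=pose(90.5,-.0180,-.002,-.0003,off);robot.move_linear(p,frame=e,rate=.02);print(*f())
hand.grip(.045);robot.sleep(.2);print(*f(),sense()["gripper_width"])
p,e=pose(90.5,.05,-.002,-.0003,off);robot.move_linear(p,frame=e,rate=.1)
p,e=pose(90.5,.16,-.05,-.0003,off);robot.move_linear(p,frame=e,rate=.2);robot.sleep(.5);print(*f())
a1=cams.capture("scene");b1=cams.capture("top");print([(d["p"],d["position"]) for d in cams.find_in("fitted","top")],sense()["time_s"])
A=cv2.resize(a1[140:320,260:420],(400,450),interpolation=cv2.INTER_CUBIC);B=cv2.resize(b1[100:260,270:412],(400,450),interpolation=cv2.INTER_CUBIC)
cv2.imwrite("pics/end.png",np.hstack([A,B]))
```

```text
20.2667 [1.  1.4 2.5] [0.12 0.22 0.05] [-0.004   0.0001 -0.0177]
20.875 [-0.8 -0.1  0.1] [-0.02  0.56 -0.03] [-0.0042 -0.0003 -0.018 ] 0.04492659036939444
22.9583 [-0.4  0.4 -0.6] [-0.06  0.56  0.02] [-0.0521 -0.0004  0.1598]
[(0.66, [319.7, 167.9])] 23.1083
```

View pics/end.png

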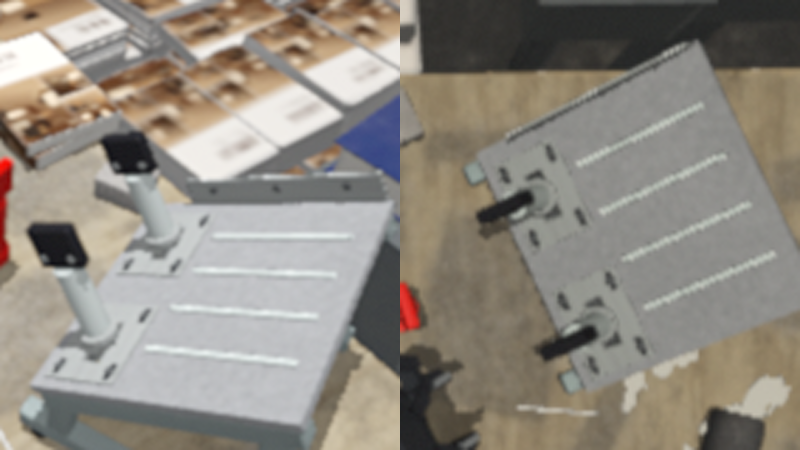

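```bash
python3 -c "
from h import *
order.sign_off();print(sense()['time_s'])"
```

```text
the job is handed in; nothing more can be done
the job is handed in; nothing more can be done
```

The short spare stop is fitted in the empty near socket and appears locked. I handed the job in at about 23 s of the 58 s allowed; `sign_off` gives no verdict.

**What I did**
- I took the short black-winged stop from the block.
- I measured the slot and the T-head with the wrist camera and corrected the aim by about 2 mm. The head then went in without touching the sides.
- The spring pad met the T-head at about 16 mm depth. I pressed until the collar met the flange at about 22 N, and turned 94° clockwise until the side force and moment rose slightly. Then I eased back to 90.5° and let it spring up.

**Last checks**
- **Lock:** pulling up met about 9 N of resistance, 6.1 mm above the pressed position, as the notch should give.
- **Position:** the final scene and top pictures show the stop parallel to its neighbour with its wing along the slope. I judged that by eye, to within a few degrees, and did not measure it.
- **Gripper:** it had moved clear, with no force on the wrist.
- **Bystanders:** I saw no contact with the long stop, glue pot, tape roll or press weight. I did not re-measure their positions at the end.

**Disagreements**
- The wrist camera put the stop about 3 mm off the gripper's centre, while the top camera suggested about 1 mm. I turned about a point in between, and side forces stayed under 4 N.
- The collar met the flange about 2 mm earlier than my estimate of the seat's height.

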